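# Register a slide carrier and its cover frame under the microscope

## Task

Lay the long black cover frame (not the short one) by its rib on the aluminium slide carrier where the carrier waits in front of the microscope head, edges about matching, and let go. Then push the two along the stage under the head until both are flush against the back stop and the side stop, with their edges lined up. Do not bump the microscope's head or disturb the other things on the bench.

Things in the scene. Friction and masses are not known exactly. Their poses are not given: they have to be found in the camera images.
- microscope: stereo microscope, fixed. Origin on the bench below where the carrier's centre must end: carrier and cover frame are home with both centres at x = y = 0 here, axes parallel. x points from the robot to the back stop, y to the side stop and the column (radius up to 26 mm, at x 20, y 170 mm). Stage top: flat, 40 mm above the bench, x -195 to 80, y -145 to 125 mm
- back_stop (a point): middle of the back stop's face, at stage height: microscope x = 30, y = -15 mm. A steel rail along y, 40 mm high, face to -x, from y = -110 to 80 mm
- side_stop (a point): middle of the side stop's face, at stage height: microscope x = -7.5, y = 70 mm. A steel rail along x, 40 mm high, face to -y, from x = -45 to 30 mm
- head: the microscope's head, hanging over the stage; origin and axes as the microscope's. Lowest part: black ring light, radius 45 mm about x = y = 0, underside 165 mm above the bench; above it a white body within 50 mm of the axis, eyepieces to +x, boom to the column. An upright gripper at the near edge of the registered carrier would hit it; one leaning back to the robot by 30 to 45 degrees clears
- carrier: aluminium slide carrier, a flat plate 140 mm long (its y) x 60 mm (its x) x 24 mm thick with two glass slides let in flush, about 0.3 kg; sliding it takes up to about 10 N. Loose on the stage, in front of the head, askew. Origin: centre of the underside, z up; symmetric under a half turn
- frame: black plastic frame, flat, 140 mm long (its y) x 60 (its x) x 10 mm thick, two windows; over the middle an upright rib handle 44 mm long (its x), 16 mm thick (its y), top 34 mm above the underside. Origin: centre of the underside, z up; same after a half turn. The one to use: outline equals the carrier's, 0.12 kg. Lies right of the microscope (-y), may have swapped places with the short one
- short_frame: black plastic frame, flat, 100 mm long (its y) x 60 (its x) x 10 mm thick, two windows; over the middle an upright rib handle 44 mm long (its x), 16 mm thick (its y), top 34 mm above the underside. Origin: centre of the underside, z up; same after a half turn. A bystander: leave it alone
- dish: white shallow dish, 90 mm across, 16 mm high, bystander. Origin: centre of the underside
- spatula: laboratory spatula lying on the bench, 170 mm long along its x, bystander
- beaker: glass beaker, 70 mm across, 90 mm high, bystander. Origin: centre of the underside
- bottle: white bottle, 72 mm across, 160 mm high, bystander. Origin: centre of the underside
- slide_box: closed grey slide box, 100 x 190 x 35 mm, bystander. Origin: centre of the underside
- tube_rack: blue tube rack, 100 x 200 x 30 mm, with tubes standing to 105 mm, bystander. Origin: centre of the underside
Not all that is in view belongs to the job. What is shaped like the carrier but red is not meant.

How it is judged (in metres and radians):
On the way, in this order (a step that is already met when the one before it is completed fails the run):
1. the long frame lies flat on the carrier, let go, edges matching within 12 mm (z of frame in the frame of carrier between 0.021 and 0.027 m and x of frame in the frame of carrier between -0.012 and 0.012 m and y of frame in the frame of carrier between -0.012 and 0.012 m and angle between the y axis of frame and the y axis of carrier, either way round below 0.15 rad and contact force between the fingers and frame below 0.05 N), for 0.2 s.
2. carrier and frame are both flush against both stops (x of carrier in the frame of microscope between -0.0025 and 0.0025 m and y of carrier in the frame of microscope between -0.0025 and 0.0025 m and z of carrier in the frame of microscope between 0.037 and 0.043 m and angle between the y axis of each of carrier, frame and the y axis of microscope, either way round below 0.025 rad and angle between each of carrier, frame's own z axis and vertical below 0.05 rad and x of frame in the frame of microscope between -0.0025 and 0.0025 m and y of frame in the frame of microscope between -0.0025 and 0.0025 m and z of frame in the frame of microscope between 0.061 and 0.067 m and contact force between the fingers and carrier below 0.05 N and contact force between the fingers and frame below 0.05 N and linear speed of each of carrier, frame below 0.005 m/s), for 0.2 s.
At the end, for the whole second after the job is handed in: The carrier lies flat on the stage and the long frame flat on it; the centres of both are within 2.5 mm, along each stop, of the place where they touch the back stop and the side stop, and turned by no more than 0.025 rad (1.4 degrees) from it; both at rest and let go (all of step 2).
It fails at once if the microscope's head is bumped (over 3 N) (contact force between any of the arm, the fingers, frame and head above 3 N).
It fails at once if a bystander is disturbed (moved over 20 mm) (distance of any of short_frame, dish, spatula, beaker, bottle, slide_box, tube_rack from where it was at the start of the episode above 0.02 m).
It also fails if it takes over 72 s, if anything falls off the work surface, if the arm or the gripper's body presses on something with over 40 N, if the wrist force passes 120 N, or if a joint passes its speed limit or range.

## Robot

A 6-joint arm with a two-finger parallel gripper is mounted at the origin on the work surface. World frame = base frame: x ahead of the robot, y to its left, z up, the work surface at z = 0. Lengths are in mm, angles in rad, forces in N, time in s.
With the tool pointing down it reaches from about 350 to 925 mm from the base axis. Payload 6.4 kg.
Tool frame: the origin (TCP) lies at the very end of the fingers, on their centre line; the grasp point (between the pads) lies hold_point_z behind it (hold_point_z is the distance from the TCP to the grasp point, in mm); z points along the fingers, y is the line along which they close (so a half turn about z gives the same grasp; the last joint's range is limited). The gripper opens to 94 mm and grips with 3 to 60 N. Pads are 16 mm wide; open, the fingers measure 119 mm over their backs; the gripper's body (75 mm by 177 mm) begins 78 mm behind the grasp point.
Start: joints at [-1.353, 0.245, 1.558, -0, 1.339, -0.174], TCP at [248.21, -600.754, 205.455] pointing down, gripper open.
Joint ranges: [-3.13, 3.13], [-1.02, 2.26], [0.13, 2.54], [-0.95, 4.09], [0.21, 2.88], [-2.74, 2.74]. Speed limits (rad/s): [2.57, 2.57, 3.14, 3.14, 3.14, 3.14].

## Interface

Orientations are given as [roll, pitch, yaw] about the fixed x, y, z axes, in that order (R = Rz(yaw) Ry(pitch) Rx(roll)).
In Python, from bench import * gives the robot as it stands.
- The arm moves only by the shell command python3 -m pendant 'ROWS' [FORCE]. ROWS is JSON, a list of rows, each a list of 3 entries, a list of its own where there are three numbers: the opening, from -1 (shut) to 1 (fully open), so that 0 is half open, then the shift along the tool's x, y, z in mm, then the turn, a rotation vector about the tool's x, y, z in rad. In form: [[jaw, [tx, ty, tz], [ax, ay, az]], ...]. A call has 1 to 12 rows; each row shifts and turns the commanded pose from where the row before left it, along the tool's axes as they then stand; what a row does not reach is not made up. A row lasts 1/10 s, in which the tool goes at most 50 mm and 8.59 degrees, less where a joint would pass 70% of its speed; a pose out of reach is approached as far as the arm can. A call with a gripper value outside its range is refused whole. The fingers move at their own pace and stop on an object; FORCE is the grip in N (left out, the last holds). Time passes only in rows, so rows that do not move let the fingers close. It gives the time, the measured TCP pose, the force, the opening and the grip force at its end, in the units of the state.
- read_state(): the state, without advancing time (a new reading comes with each control period).
- read_camera(name): name is "scene" or "top" or "wrist"; returns (picture, depth): 480x640x3 uint8, red, green, blue; 480x640 float32, mm along the optical axis (not along the pixel's ray), 0 where there is no reading.
- camera_info(name): a dict with "intrinsics" (3x3 intrinsics, pixels), "k1" (the pictures are not rectified: a ray, as slopes to the right and down, at radius r is drawn at 1 + k1 r^2 times it, then the intrinsics apply), "world_to_cam" (4x4, takes a point from world to camera coordinates). Camera axes: x right, y down, z forward; pixel columns grow to the right and rows downward; lengths in mm; the calibration is good to about 2 mm. A picture is of the moment at which its call begins: read the wrist's pose just before it. camera_info takes no time and is no camera call; for the wrist camera it gives the pose at the moment of the call.
- sign_off(): hands the job in; it is judged then, once.
The state is a dict: "time": time; "joint_positions": joint angles; "joint_velocities": joint speeds; "joint_efforts": joint torques, N m; "ee_pos": TCP position; "orientation": TCP orientation; "contact_force": force on the tool from outside, world axes, zero at the start; "wrist_torque": the same for the moment, N m; "width": finger opening in mm; "gripper_force": force on a finger pad.
Only numpy, scipy, OpenCV 4.12 (cv2) and the standard library are available. Lean on these libraries where they do the work, as an engineer would, in place of code of your own. Each camera call takes 0.05 s, during which the arm holds its last target. There are 200 camera calls.

## Working session

There is one attempt and no reset: what is moved stays moved. The work goes in short steps, Python scripts to look and compute and a shell command to move; the robot and the scene stay as the last step left them, time stands still between calls to the robot, and variables do not carry over. Pictures are saved under pics/ and viewed, at most 10 in all, crops included, and the job is handed in when it is done.

```bash
mkdir -p pics; ls
python3 - <<'E'
from bench import *
import cv2,numpy as np
s=read_state(); print({k:np.round(v,3).tolist() for k,v in s.items()})
for n in("scene","top"):
    p,d=read_camera(n); cv2.imwrite(f"pics/{n}0.png",p[...,::-1]); np.save(f"pics/{n}0.npy",d); np.save(f"pics/{n}0c.npy",p)
    c=camera_info(n); print(n,np.round(c["intrinsics"],1).tolist(),c["k1"],np.round(c["world_to_cam"],3).tolist())
E
```

```text
pics
{'time': 0.0, 'joint_positions': [-1.353, 0.246, 1.559, -0.0, 1.339, -0.174], 'joint_velocities': [0.001, 0.001, 0.001, 0.0, 0.001, 0.0], 'joint_efforts': [-0.001, -41.583, -31.46, 0.068, 0.033, -0.0], 'ee_pos': [248.079, -600.141, 204.368], 'orientation': [-3.14, -0.0, 0.392], 'contact_force': [0.783, -0.432, -0.357], 'wrist_torque': [-0.036, 0.009, -0.008], 'gripper_force': 0.0, 'width': 93.536}
scene [[445.2, 0.0, 317.8], [0.0, 445.2, 236.1], [0.0, 0.0, 1.0]] -0.10263887272812809 [[-0.136, 0.99, 0.019, 76.008], [0.724, 0.113, -0.681, -327.901], [-0.677, -0.079, -0.732, 1503.607], [0.0, 0.0, 0.0, 1.0]]
top [[568.8, 0.0, 322.3], [0.0, 568.8, 251.7], [0.0, 0.0, 1.0]] -0.08606882602408478 [[-0.028, -0.999, -0.024, 15.88], [-0.995, 0.03, -0.093, 551.935], [0.094, 0.021, -0.995, 1615.291], [0.0, 0.0, 0.0, 1.0]]
```

View pics/scene0.png

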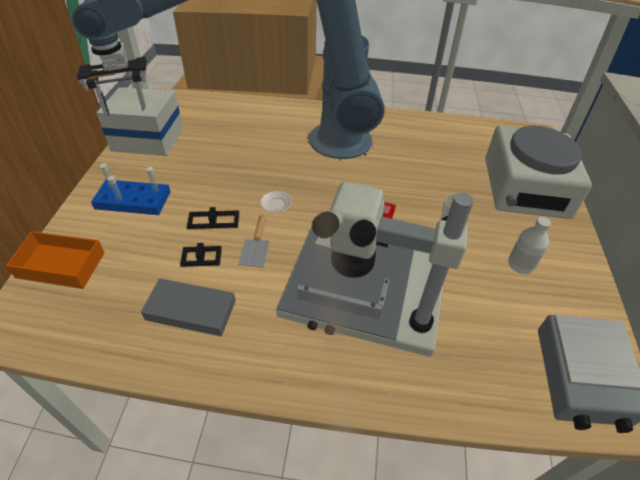

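View pics/top0.png

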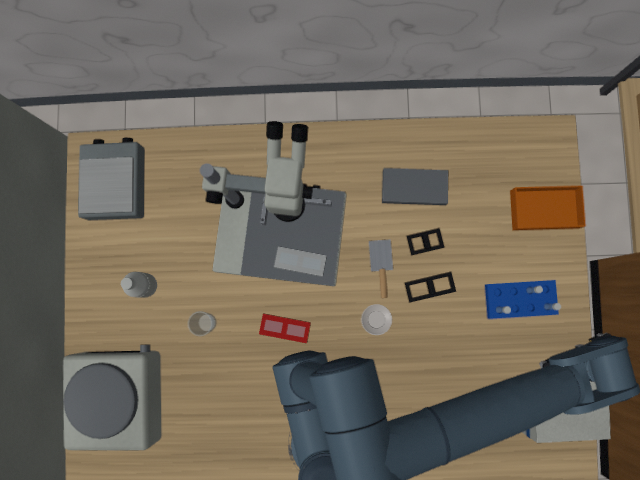

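The top view shows two black frames: (430,287), which is longer, and (425,241), which is shorter. The carrier-like plates are aluminium at (300,261) on the stage, and red at (285,327), which is the decoy. I choose the frame at (430,287) and the carrier at (300,261). Next I measure them and check the choice in a crop.

```bash
cat > h.py <<'E'
from bench import *
import cv2,numpy as np
def cast(info,px,z):
    K=np.array(info["intrinsics"]);T=np.array(info["world_to_cam"])
    u=cv2.undistortPoints(np.float64(px).reshape(-1,1,2),K,np.array([info["k1"],0,0,0.])).reshape(-1,2)
    R,t=T[:3,:3],T[:3,3]; o=-R.T@t
    d=np.c_[u,np.ones(len(u))]@R
    return (o+d*((z-o[2])/d[:,2])[:,None])[:,:2]
def proj(info,P):
    K=np.array(info["intrinsics"]);T=np.array(info["world_to_cam"])
    r,_=cv2.Rodrigues(T[:3,:3])
    return cv2.projectPoints(np.float64(P).reshape(-1,1,3),r,T[:3,3],K,np.array([info["k1"],0,0,0.]))[0].reshape(-1,2)
def rect(info,mask,z):
    "largest blob -> min area rect in world at height z: centre, sides, yaw of the long side"
    cs,_=cv2.findContours(mask.astype(np.uint8),cv2.RETR_EXTERNAL,cv2.CHAIN_APPROX_NONE)
    c=max(cs,key=cv2.contourArea)
    w=cast(info,c.reshape(-1,2).astype(float),z)
    (cx,cy),_,_=r=cv2.minAreaRect(w.astype(np.float32)); b=cv2.boxPoints(r)
    e=[b[1]-b[0],b[2]-b[1]]; L=max(e,key=np.linalg.norm); S=min(e,key=np.linalg.norm)
    return np.round([cx,cy,np.linalg.norm(L),np.linalg.norm(S)],1),round(float((np.arctan2(L[1],L[0]))%np.pi),4)
E
python3 - <<'E'
from h import *
p=np.load("pics/top0c.npy");i=camera_info("top")
def box(m,x0,y0,x1,y1):
    o=np.zeros(m.shape,bool);o[y0:y1,x0:x1]=m[y0:y1,x0:x1];return o
g=p.astype(int).sum(2)
print("long",rect(i,box(g<180,398,265,465,310),10)); print("short",rect(i,box(g<180,400,222,450,262),10))
sp=p.max(2).astype(int)-p.min(2)
for y,x in((230,240),(261,300),(230,300),(200,330)):print(p[y,x])
print("carrier",rect(i,box((g>400)&(sp<30),262,235,335,282),64))
cv2.imwrite("pics/c1.png",cv2.resize(p[110:320,200:470,::-1],None,fx=2.9,fy=2.8,interpolation=cv2.INTER_CUBIC))
st=cast(i,[(346,190),(336,285)],40);print(st)
E
```

```text
long (array([ 442.8, -308.3,  139. ,   58.6]), 1.7714)
short (array([ 575. , -300.1,   98.9,   58. ]), 1.7749)
[144 147 141]
[133 135 135]
[82 87 90]
[ 95  98 102]
carrier (array([525. ,  62.5, 137. ,  57.6]), 1.3533)
[[727.78251782 -74.23253602]
 [454.57039353 -36.96098868]]
```

View pics/c1.png

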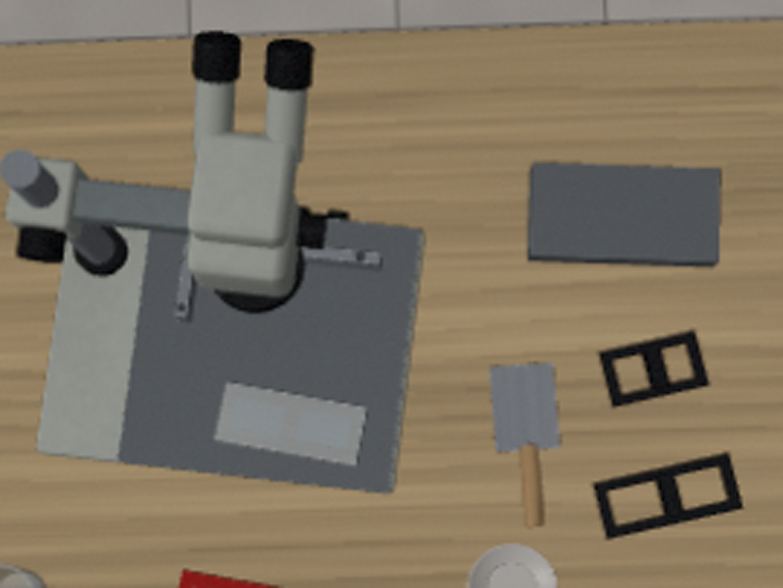

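```bash
python3 -m pendant '[[0.2,[0,0,0],[0,0,0.1]],[0.2,[0,0,0],[0,0,0.092]],[0.2,[25,-25,0],[0,0,0]],[0.2,[25,-25,0],[0,0,0]],[0.2,[25,-25,0],[0,0,0]],[0.2,[25,-25,0],[0,0,0]],[0.2,[25,-25,0],[0,0,0]],[0.2,[25,-25,0],[0,0,0]],[0.2,[25,-25,0],[0,0,0]],[0.2,[25,-25,0],[0,0,0]],[0.2,[25,-25,0],[0,0,0]],[0.2,[24,-22,0],[0,0,0]]]' 15
python3 - <<'E'
from h import *
s=read_state();print(s["ee_pos"],s["orientation"],s["width"],[k for k in dir(__import__("bench")) if k[0]!='_'])
i=camera_info("wrist");p,d=read_camera("wrist");cv2.imwrite("pics/w1.png",p[...,::-1])
print(np.round(i["intrinsics"],1).tolist(),i["k1"]);T=np.array(i["world_to_cam"]);print(-T[:3,:3].T@T[:3,3],T[2,:3])
try: print(hold_point_z)
except Exception as e: print(e)
for r in (64,):
  g=p.astype(int).sum(2)
  print(rect(i,g<150,10))
E
```

```text
time: 1.3
ee_pos: [443.7, -307.6, 205.1]
orientation: [-3.141, 0.0, 0.2]
contact_force: [0.1, -0.7, -0.8]
width: 56.6
gripper_force: 0.0
[ 443.66413956 -307.56308596  205.07670586] [-3.14096188e+00  3.13804697e-04  1.99981441e-01] 56.59843076116397 ['Unreachable', 'camera_info', 'hold_point_z', 'read_camera', 'read_state', 'sign_off']
[[410.6, 0.0, 319.6], [0.0, 410.6, 237.4], [0.0, 0.0, 1.0]] -0.006457277435151116
[ 523.67713161 -292.46714062  383.46400868] [-0.27432803 -0.05535854 -0.96004144]
18.8
(array([ 231.6, -244.7,  496.5,  210.1]), 2.0588)
```

View pics/w1.png

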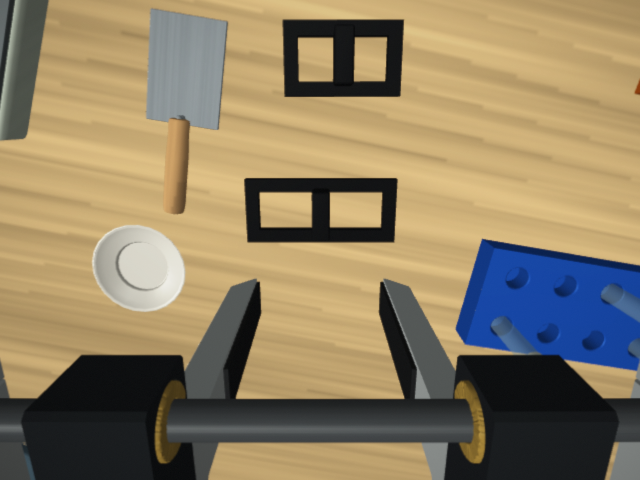

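The wrist view shows the long frame at (320,210), spanning columns 246-397, with the short frame at (343,57). The choice is right. I'll refine its pose.

Run:
```python
from h import *
i=camera_info("wrist");p,d=read_camera("wrist")
g=p.astype(int).sum(2);m=np.zeros(g.shape,bool);m[165:255,230:410]=g[165:255,230:410]<150
print(rect(i,m,10));
```

```text
(array([ 443. , -309.5,  138.4,   60. ]), 1.7743)
```

```bash
python3 -m pendant '[[0,[-1,1,40],[0,0,0]],[0,[0,0,40],[0,0,0]],[0,[0,0,40],[0,0,0]],[0,[0,0,40],[0,0,0]],[0,[0,0,20],[0,0,0]],[0,[0,0,14],[0,0,0]],[0,[0,0,2],[0,0,0]],[0,[0,0,0],[0,0,0]]]' 15; python3 -m pendant '[[-1,[0,0,0],[0,0,0]],[-1,[0,0,0],[0,0,0]],[-1,[0,0,0],[0,0,0]],[-1,[0,0,0],[0,0,0]],[-1,[0,0,0],[0,0,0]],[-1,[0,0,0],[0,0,0]],[-1,[0,0,0],[0,0,0]],[-1,[0,0,0],[0,0,0]]]' 20
```

```text
time: 2.2
ee_pos: [442.7, -311.2, 10.0]
orientation: [3.141, -0.0, 0.199]
contact_force: [-0.1, 0.5, -0.2]
width: 47.0
gripper_force: 0.0
time: 3.0
ee_pos: [442.6, -310.3, 9.9]
orientation: [-3.141, -0.0, 0.2]
contact_force: [-1.0, 2.5, 6.2]
width: 16.3
gripper_force: 20.0
```

```bash
python3 -m pendant '[[-1,[0,0,-20],[0,0,0]],[-1,[0,0,-40],[0,0,0]],[-1,[0,0,-45],[0,0,0]],[-1,[0,0,-45],[0,0,0]],[-1,[8,-40,0],[0,0,0]],[-1,[8,-45,0],[0,0,0]],[-1,[8,-45,0],[0,0,0]],[-1,[8,-45,0],[0,0,0]],[-1,[8,-45,0],[0,0,0]],[-1,[8,-45,0],[0,0,0]],[-1,[8,-45,0],[0,0,0]],[-1,[8,-43,0],[0,0,0]]]';python3 -m pendant '[[-1,[0,0,0],[0,0,0.14]],[-1,[0,0,0],[0,0,0.14]],[-1,[0,0,0],[0,0,0.137]],[-1,[0,0,0],[0,0,0]],[-1,[0,0,0],[0,0,0]]]'
python3 - <<'E'
from h import *
i=camera_info("wrist");p,d=read_camera("wrist");cv2.imwrite("pics/w2.png",p[...,::-1]);np.save("pics/w2c.npy",p);np.save("pics/w2d.npy",d)
import json;json.dump({k:np.array(v).tolist() for k,v in i.items()},open("pics/w2.json","w"))
E
```

```text
time: 4.2
ee_pos: [434.6, 50.0, 159.1]
orientation: [3.141, -0.0, 0.2]
contact_force: [-0.2, -0.2, -0.2]
width: 15.6
gripper_force: 20.0
time: 4.7
ee_pos: [435.0, 48.2, 159.1]
orientation: [3.141, 0.0, -0.214]
contact_force: [0.2, -0.7, -0.8]
width: 15.9
gripper_force: 20.0
```

View pics/w2.png

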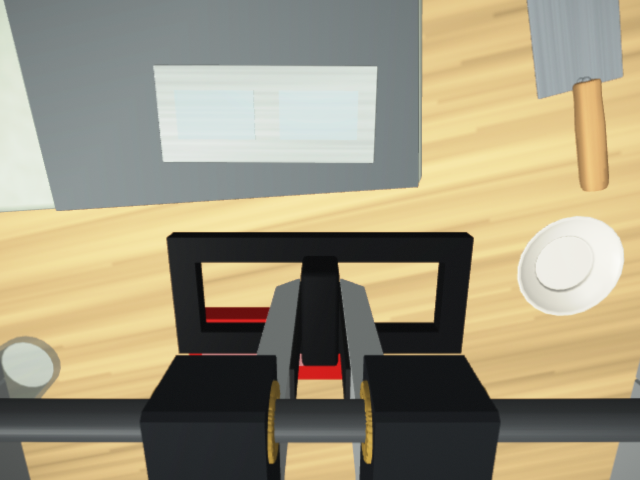

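Run:
```python
from h import *
import json
i=json.load(open("pics/w2.json"));p=np.load("pics/w2c.npy");g=p.astype(int).sum(2)
for y,x in((75,165),(110,200),(150,110),(180,300),(180,15),(220,300),(30,380)):print((y,x),p[y,x],end=" ")
c=np.zeros(g.shape,bool);c[50:175,140:395]=g[50:175,140:395]>480
print("carrier",rect(i,c,64))
cs,_=cv2.findContours(c.astype(np.uint8),0,1);k=max(cs,key=cv2.contourArea);print(cv2.boundingRect(k))
f=np.zeros(g.shape,bool);f[225:360,160:480]=g[225:360,160:480]<150
print("frame top edge px",[int(np.argmax(f[:,x])) for x in (190,230,270,400,440)], "left/right at rows",[(int(np.argmax(f[r])),int(639-np.argmax(f[r][::-1]))) for r in (240,250,262,280)])
T=np.array(i["world_to_cam"]);print("cam",-T[:3,:3].T@T[:3,3])
# stage edges
st=np.abs(p.astype(int).max(2)-p.min(2))<30
def line(px,z=40):
    w=cast(i,px,z);vx,vy,x0,y0=cv2.fitLine(w.astype(np.float32),cv2.DIST_HUBER,0,.01,.01).ravel();return np.round([x0,y0,vx,vy,np.arctan2(vy,vx)],4)
rgt=[(639-np.argmax((g[r,::-1]<430)&(np.arange(640)>210)&(st[r,::-1])),r) for r in range(5,175,5)]
print(rgt[::6]); print("right",line(rgt))
lef=[(np.argmax(g[r]<480),r) for r in range(10,195,5)]; print(lef[::8]);print("left",line(lef))
nr=[(x,np.argmax((~st[170:232,x]))+170) for x in range(70,415,10)];print(nr[::7]);print("near",line(nr))
```

```text
(75, 165) [217 225 218] (110, 200) [214 227 226] (150, 110) [141 150 150] (180, 300) [130 140 140] (180, 15) [231 236 226] (220, 300) [231 206 145] (30, 380) [118 127 127] carrier (array([523.6,  62.6, 139.2,  59.4]), 1.3549)
(153, 65, 224, 98)
frame top edge px [233, 233, 233, 233, 233] left/right at rows [(168, 472), (169, 471), (170, 469), (172, 467)]
cam [514.69911768  29.69953257 337.53274199]
[(np.int64(421), 5), (np.int64(421), 35), (np.int64(421), 65), (np.int64(421), 95), (np.int64(418), 125), (np.int64(421), 155)]
right [ 5.094548e+02 -4.041240e+01  9.875000e-01 -1.575000e-01 -1.581000e-01]
[(np.int64(6), 10), (np.int64(17), 50), (np.int64(26), 90), (np.int64(36), 130), (np.int64(46), 170)]
left [ 5.781532e+02  2.217462e+02  9.892000e-01 -1.469000e-01 -1.474000e-01]
[(70, np.int64(210)), (140, np.int64(205)), (210, np.int64(201)), (280, np.int64(196)), (350, np.int64(191))]
near [4.714767e+02 9.928590e+01 1.470000e-01 9.891000e-01 1.423200e+00]
```

Run:
```python
from h import *
import json
i=json.load(open("pics/w2.json"));p=np.load("pics/w2c.npy");g=p.astype(int).sum(2)
f=(g<150)
col=f[:,200];print([int(x) for x in np.flatnonzero(np.diff(col[220:360].astype(int)))+220])
for z in(159,149):
    w=cast(i,[(168,233),(473,233),(175,233+5),(465,238)],z);print(z,w,np.linalg.norm(w[1]-w[0]),(w[0]+w[1])/2, np.arctan2(*(w[0]-w[1])[::-1]))
print(read_state()["ee_pos"])
print(proj(i,[[435,48.2,193]]))
```

```text
[232, 352, 354]
159 [[480.47574175 107.19313235]
 [451.12390208 -27.45453545]
 [477.550721   104.8262661 ]
 [449.54516736 -23.64279289]] 137.8097417994198 [465.79982191  39.86929845] 1.3561640741217642
149 [[478.55881741 111.5337143 ]
 [447.56291853 -30.65585681]
 [475.46996    109.03427482]
 [445.89575551 -26.63061041]] 145.5287596258418 [463.06086797  40.43892875] 1.3561640741217642
[434.98452906  48.13363839 159.18153981]
[[316.66486773 334.19761933]]
```

```bash
python3 -m pendant '[[-1,[14,-6,0],[0,0,0]],[-1,[14,-6,0],[0,0,0]],[-1,[14,-6,0],[0,0,0]],[-1,[14,-5,0],[0,0,0]],[-1,[14,-5,0],[0,0,0]],[-1,[12,-5,0],[0,0,0]],[-1,[0,0,20],[0,0,0]],[-1,[0,0,20],[0,0,0]],[-1,[0,0,20],[0,0,0]],[-1,[0,0,10],[0,0,0]],[-1,[0,0,0],[0,0,0]]]'
python3 - <<'E'
from h import *
i=camera_info("wrist");p,d=read_camera("wrist");cv2.imwrite("pics/w3.png",p[...,::-1])
E
```

```text
time: 5.85
ee_pos: [521.1, 62.7, 87.9]
orientation: [3.141, 0.003, -0.217]
contact_force: [0.4, -0.7, -1.5]
width: 15.9
gripper_force: 20.0
```

View pics/w3.png

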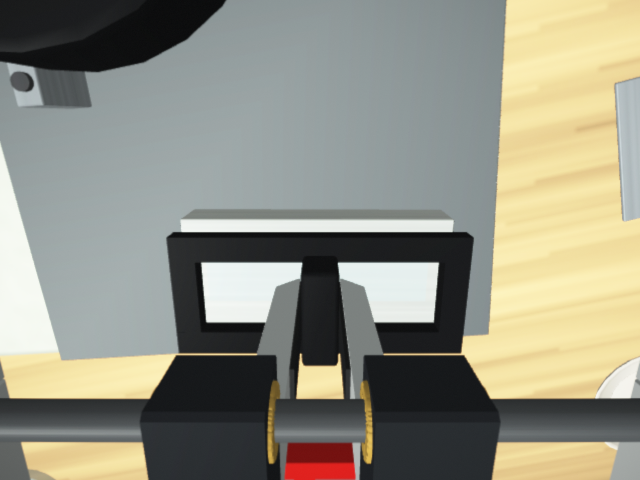

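Run:
```python
from h import *
i=camera_info("wrist");p,_=read_camera("wrist");s=read_state();e=s["ee_pos"];print(e,s["orientation"])
g=p.astype(int).sum(2)
print(g[205:240,250].tolist(), g[226,170:190].tolist(),g[226,445:460].tolist())
R=np.array([[np.cos(-.2165),-np.sin(-.2165)],[np.sin(-.2165),np.cos(-.2165)]])
for n,px,z in(("car",[(181.5,219),(453,219)],64),("frame",[(168,233),(472.5,233)],e[2])):
    w=cast(i,px,z);print(n,(w.mean(0)-e[:2])@R-[30,0],np.linalg.norm(w[0]-w[1]),np.arctan2(*(w[0]-w[1])[::-1]))
```

```text
[522.81296437  62.68154685  90.08920334] [-3.14148897e+00 -9.35112428e-04 -2.16759610e-01]
[491, 492, 493, 491, 486, 453, 388, 379, 371, 373, 377, 378, 368, 373, 390, 504, 643, 709, 712, 712, 715, 719, 716, 712, 712, 713, 686, 242, 46, 48, 44, 50, 69, 103, 111] [507, 507, 506, 508, 508, 508, 508, 505, 509, 507, 504, 530, 680, 720, 727, 728, 728, 728, 727, 727] [697, 697, 697, 697, 697, 697, 697, 589, 452, 438, 438, 440, 438, 437, 438]
car [ 1.58791666 -0.0901322 ] 138.4791349441795 1.3539396682954479
frame [ 1.4885788  -1.57561416] 136.77190722122353 1.3539328048588666
```

```bash
python3 -m pendant '[[-1,[0,-1,5],[0,0,0]],[-1,[0,0,5],[0,0,0]],[-1,[0,0,3],[0,0,0]],[-1,[0,0,1],[0,0,0]],[-1,[0,0,0],[0,0,0]],[-1,[0,0,0],[0,0,0]]]'
```

```text
time: 6.55
ee_pos: [522.7, 63.8, 75.6]
orientation: [-3.142, -0.0, -0.217]
contact_force: [-1.0, -0.3, -1.0]
width: 15.6
gripper_force: 20.0
```

Lower until contact, release, and retreat upward and back.

```bash
python3 -m pendant '[[-1,[0,0,1],[0,0,0]],[-1,[0,0,0.5],[0,0,0]],[-1,[0,0,0],[0,0,0]],[-0.4,[0,0,0],[0,0,0]],[-0.4,[0,0,0],[0,0,0]],[-0.4,[0,0,0],[0,0,0]],[-0.4,[0,0,0],[0,0,0]]]'; python3 -m pendant '[[-0.4,[0,0,-10],[0,0,0]],[-0.4,[0,0,-20],[0,0,0]],[-0.4,[0,0,-30],[0,0,0]],[-0.4,[0,0,-35],[0,0,0]],[0.6,[-20,0,0],[0,0,0]],[0.6,[-20,0,0],[0,0,0]],[0.6,[-15,0,0],[0,0,0]],[0.6,[0,0,0],[0,0,0]],[0.6,[0,0,0],[0,0,0]]]'
python3 - <<'E'
from h import *
i=camera_info("wrist");p,_=read_camera("wrist");s=read_state();print(s["ee_pos"]);cv2.imwrite("pics/w4.png",p[...,::-1]);np.save("pics/w4c.npy",p)
import json;json.dump({k:np.array(v).tolist() for k,v in i.items()},open("pics/w4.json","w"))
E
```

```text
time: 7.25
ee_pos: [522.6, 63.8, 74.1]
orientation: [-3.142, -0.0, -0.217]
contact_force: [-1.2, -0.2, -1.1]
width: 28.3
gripper_force: 0.0
time: 8.15
ee_pos: [469.4, 75.6, 169.7]
orientation: [-3.141, -0.002, -0.217]
contact_force: [0.4, 0.3, 0.7]
width: 64.7
gripper_force: 0.0
[469.57815749  75.48119285 169.60408711]
```

View pics/w4.png

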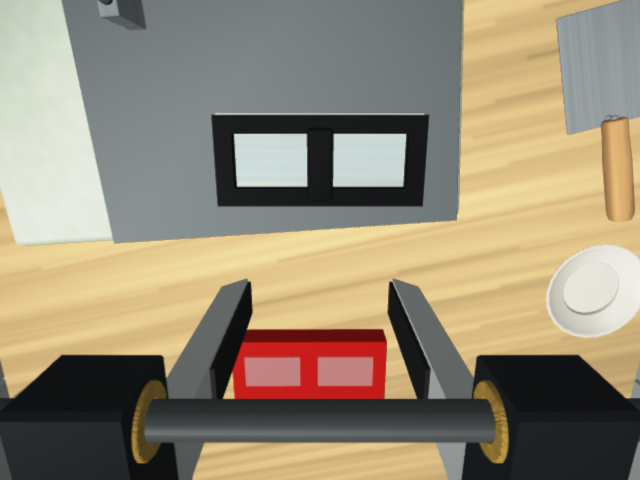

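```bash
cat >> h.py <<'E'
# microscope pose estimate
YAW=-0.1475; O=np.array([666.1,82.3]); EX=np.array([np.cos(YAW),np.sin(YAW)]); EY=np.array([-EX[1],EX[0]])
def mic(w): w=np.atleast_2d(w)-O; return np.round(np.c_[w@EX,w@EY],1)
E
python3 - <<'E'
from h import *
import json
i=json.load(open("pics/w4.json"));p=np.load("pics/w4c.npy");g=p.astype(int).sum(2)
f=np.zeros(g.shape,bool);f[105:215,200:440]=g[105:215,200:440]<200
c,a=rect(i,f,74);print("frame",c,a,mic(c[:2]),a-np.pi/2-YAW)
st=np.abs(p.astype(int).max(2)-p.min(2))<30
def line(px,z=40):
    w=cast(i,px,z);vx,vy,x0,y0=cv2.fitLine(w.astype(np.float32),cv2.DIST_HUBER,0,.01,.01).ravel();return mic([x0,y0]),round(float(np.arctan2(vy,vx)),4)
print("left",line([(np.argmax((g[r]<500)&(np.arange(640)>50)),r) for r in range(40,230,5)]))
print("near",line([(x,np.argmax((~st[210:260,x]))+210) for x in range(125,450,10)]))
for r in(10,15,20,24):print(r,g[r,90:150:3].tolist())
print(g[110:118,320].tolist(), g[108:120,260].tolist(), np.round(read_state()["joint_positions"],2))
E
```

```text
frame [522.3  62.5 139.3  58.7] 1.3536 [[-139.3  -40.7]] -0.06969632679489665
left (array([[-115. ,  125.2]]), -0.1449)
near (array([[-194.8,  -47.5]]), 1.4226)
10 [344, 348, 347, 438, 455, 443, 445, 451, 449, 408, 199, 195, 191, 201, 198, 190, 199, 204, 353, 361]
15 [349, 351, 351, 362, 446, 423, 407, 394, 386, 370, 207, 193, 198, 202, 196, 195, 193, 204, 306, 361]
20 [352, 351, 353, 355, 355, 353, 324, 271, 271, 272, 271, 269, 261, 222, 198, 198, 194, 204, 242, 364]
24 [357, 355, 355, 356, 356, 357, 356, 357, 354, 316, 280, 277, 270, 274, 270, 248, 199, 203, 210, 363]
[385, 382, 403, 525, 455, 161, 79, 84] [399, 400, 399, 397, 413, 555, 468, 164, 81, 81, 82, 80] [-0.08 -0.14  2.03 -0.    1.25  1.71]
```

```bash
python3 -m pendant '[[-1,[0,0,0],[0,0,-0.07]],[-1,[0,36,0],[0,0,0]],[-1,[20,36,0],[0,0,0]],[-1,[20,34,0],[0,0,0]],[-1,[18,0,0],[0,0,0]],[-1,[0,0,40],[0,0,0]],[-1,[0,0,40],[0,0,0]],[-1,[0,0,30],[0,0,0]],[-1,[0,0,13],[0,0,0]],[-1,[0,0,0],[0,0,0]],[-1,[0,0,0],[0,0,0]]]' 20; python3 -c "
from h import *
s=read_state();print(mic(s['ee_pos'][:2]),s['ee_pos'][2],s['orientation'])"
```

```text
time: 9.3
ee_pos: [512.0, -38.2, 47.2]
orientation: [3.141, -0.002, -0.147]
contact_force: [0.4, 0.8, 0.7]
width: 0.3
gripper_force: 0.0
[[-134.8 -141.8]] 47.19216796447088 [ 3.14130263e+00 -2.00352147e-03 -1.47326444e-01]
```

```bash
python3 -m pendant '[[-1,[0,-6,0],[0,0,0]],[-1,[0,-4,0],[0,0,0]],[-1,[0,-4,0],[0,0,0]],[-1,[0,-4,0],[0,0,0]],[-1,[0,-4,0],[0,0,0]],[-1,[0,-4,0],[0,0,0]],[-1,[0,-4,0],[0,0,0]],[-1,[0,-4,0],[0,0,0]],[-1,[0,-4,0],[0,0,0]],[-1,[0,-4,0],[0,0,0]],[-1,[0,-4,0],[0,0,0]],[-1,[0,0,0],[0,0,0]]]'
python3 - <<'E'
from h import *
s=read_state();print(mic(s['ee_pos'][:2]),s['ee_pos'][2])
i=camera_info("wrist");p,_=read_camera("wrist");cv2.imwrite("pics/w5.png",p[...,::-1]);g=p.astype(int).sum(2)
i2=camera_info("top");p2,_=read_camera("top");cv2.imwrite("pics/t5.png",p2[...,::-1])
E
```

```text
time: 10.5
ee_pos: [517.9, 8.1, 46.3]
orientation: [-3.141, -0.001, -0.147]
contact_force: [1.0, -2.1, 2.0]
width: 0.3
gripper_force: 1.2
[[-135.7  -95.1]] 46.27891426247933
```

View pics/w5.png

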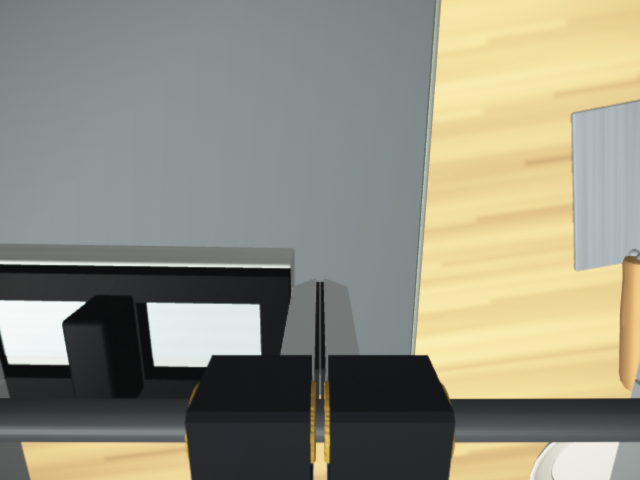

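Run:
```python
from h import *
i=camera_info("wrist")
for px,z in (((291,267),74),((5,264),74),((294,262),64),((5,257),64)): print(px,mic(cast(i,[px],z)))
```

```text
(291, 267) [[-110.3  -85.2]]
(5, 264) [[-109.1   26.4]]
(294, 262) [[-111.8  -85.7]]
(5, 257) [[-109.7   33.9]]
```

```bash
python3 -m pendant '[[-1,[0,-4,0],[0,0,0]],[-1,[0,-4,0],[0,0,0]],[-1,[0,-4,0],[0,0,0]],[-1,[0,-2,0],[0,0,0]],[-1,[0,0,0],[0,0,0]],[-1,[0,0,0],[0,0,0]]]'
python3 - <<'E'
from h import *
s=read_state();print(mic(s['ee_pos'][:2]),s['ee_pos'][2])
i=camera_info("wrist");p,_=read_camera("wrist");cv2.imwrite("pics/w6.png",p[...,::-1]);g=p.astype(int).sum(2)
print(g[285,270:310].tolist())
for c in(20,120,220): print(c,g[235:280,c].tolist())
E
```

```text
time: 11.2
ee_pos: [519.1, 22.3, 45.7]
orientation: [-3.14, 0.001, -0.147]
contact_force: [0.1, 0.2, 0.1]
width: 0.4
gripper_force: 0.2
[[-136.6  -81. ]] 45.65386751799465
[90, 93, 93, 97, 92, 92, 93, 91, 91, 92, 94, 92, 92, 92, 95, 92, 90, 87, 61, 85, 251, 321, 332, 336, 381, 401, 401, 380, 371, 369, 371, 368, 368, 365, 368, 369, 368, 371, 370, 369]
20 [461, 462, 462, 461, 462, 462, 462, 460, 463, 463, 462, 461, 440, 361, 350, 350, 344, 339, 338, 345, 347, 347, 349, 345, 341, 341, 337, 333, 369, 482, 613, 698, 677, 388, 108, 40, 48, 41, 45, 41, 45, 76, 137, 163, 165]
120 [467, 469, 468, 468, 467, 466, 468, 468, 466, 469, 468, 463, 428, 366, 362, 359, 353, 350, 347, 352, 355, 355, 352, 349, 344, 351, 348, 348, 390, 516, 625, 700, 664, 226, 44, 43, 43, 49, 44, 43, 46, 77, 140, 148, 145]
220 [457, 460, 457, 460, 458, 457, 459, 457, 457, 454, 457, 449, 408, 371, 367, 368, 363, 360, 359, 359, 363, 360, 360, 352, 355, 360, 361, 371, 424, 559, 651, 688, 533, 167, 46, 45, 46, 45, 47, 46, 50, 82, 105, 112, 111]
```

```bash
python3 -m pendant '[[-1,[0,8,0],[0,0,0]],[-1,[0,10,0],[0,0,0]],[-1,[0,0,-45],[0,0,0]],[-1,[0,0,-45],[0,0,0]],[0.8,[-40,0,0],[0,0,0]],[0.8,[-35,-25,0],[0,0,0]],[0.8,[0,-35,0],[0,0,0]],[0.8,[0,-38,0],[0,0,0]],[0.8,[0,0,0],[0,0.13,0]],[0.8,[0,0,0],[0,0.13,0]],[0.8,[0,0,0],[0,0.13,0]],[0.8,[0,0,0],[0,0.13,0]]]';python3 -m pendant '[[0.8,[0,0,0],[0,0.13,0]],[0.8,[0,0,0],[0,0,0]]]'
python3 - <<'E'
from h import *
s=read_state();print(mic(s['ee_pos'][:2]),s['ee_pos'][2],s['joint_positions'])
i=camera_info("wrist");p,_=read_camera("wrist");cv2.imwrite("pics/w7.png",p[...,::-1])
E
```

```text
time: 12.45
ee_pos: [457.2, 111.3, 136.3]
orientation: [-3.141, -0.526, -0.148]
contact_force: [0.0, -1.7, -0.1]
width: 60.8
gripper_force: 0.0
time: 12.65
ee_pos: [452.8, 111.5, 131.7]
orientation: [3.139, -0.644, -0.145]
contact_force: [-0.8, 0.5, -0.3]
width: 77.3
gripper_force: 0.0
[[-215.3   -2.4]] 131.6819914687849 [ 0.08183557 -0.49187996  2.4735866  -0.26812446  0.54479167  1.98440696]
```

View pics/w7.png

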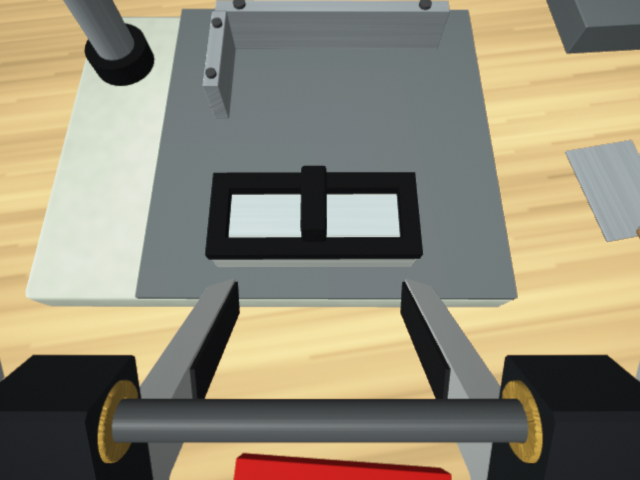

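Run:
```python
from h import *
i=camera_info("wrist")
for n,px,z in (("side near bottom",(228,117),40),("corner",(232,49),40),("back right bottom",(447,47),40),("stage near L",(136,298),40),("stage near R",(517,298),40),("f nl",(206,258),74),("f nr",(422,258),74),("f fl",(214,173),74),("f fr",(415,173),74)): print(n,mic(cast(i,[px],z)))
p=cv2.imread("pics/w7.png");cv2.imwrite("pics/w7c.png",cv2.resize(p[0:280,190:470],None,fx=2.1,fy=2.1,interpolation=cv2.INTER_CUBIC))
```

```text
side near bottom [[-39.3  73.4]]
corner [[34.6 75.7]]
back right bottom [[  37.3 -118.7]]
stage near L [[-193.   126.1]]
stage near R [[-192.9 -142.8]]
f nl [[-174.3   69.8]]
f nr [[-174.2  -69.3]]
f fl [[-112.1   70.3]]
f fr [[-112.   -69.9]]
```

View pics/w7c.png

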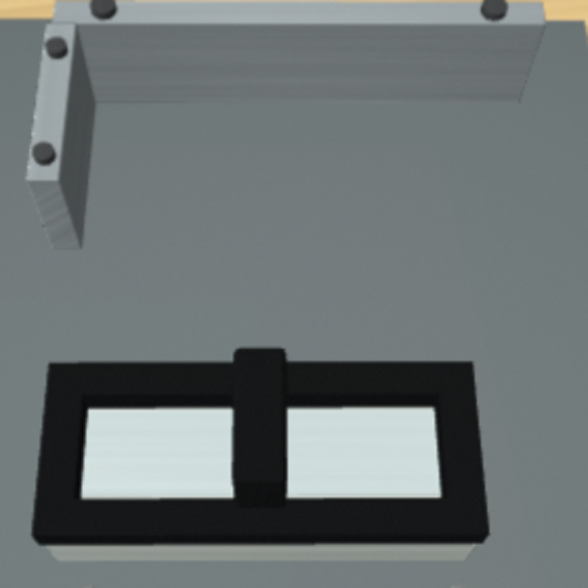

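```bash
python3 -m pendant '[[0.9,[-10,-2,27],[0,0,0]],[0.9,[-10,0,27],[0,0,0]],[0.9,[-11,0,28],[0,0,0]],[0.9,[0,0,0],[0,0,0]],[0.9,[0,0,0],[0,0,0]]]'; python3 -c "
from h import *
s=read_state();print(mic(s['ee_pos'][:2]),s['ee_pos'][2],s['orientation'],s['joint_positions'])"
```

```text
time: 13.2
ee_pos: [483.1, 109.4, 52.5]
orientation: [3.141, -0.649, -0.148]
contact_force: [-1.0, -0.8, 0.3]
width: 89.0
gripper_force: 0.0
[[-185.   -0.]] 52.544653295568814 [ 3.140826   -0.648894   -0.14826918] [ 0.06888484 -0.17832148  2.43373903 -0.49231097  0.28071287  2.22069067]
```

```bash
python3 -m pendant '[[0.9,[1,0,6],[0,0,0]],[0.9,[3,0,2],[0,0,0]],[0.9,[3,0,2.5],[0,0,0]],[0.9,[3,0,2.5],[0,0,0]],[0.9,[3,0,2.5],[0,0,0]],[0.9,[3,0,2.5],[0,0,0]],[0.9,[3,0,2.5],[0,0,0]],[0.9,[3,0,2],[0,0,0]],[0.9,[3,0,2],[0,0,0]],[0.9,[3,0,2],[0,0,0]]]'; python3 -c "
from h import *
s=read_state();print(mic(s['ee_pos'][:2]),s['ee_pos'][2],s['orientation'],s['joint_positions'],s['contact_force'])"
```

```text
time: 14.2
ee_pos: [520.4, 104.5, 48.6]
orientation: [-3.141, -0.651, -0.147]
contact_force: [-4.9, 0.7, 3.8]
width: 89.1
gripper_force: 2.7
[[-147.4    0.5]] 48.610819237987016 [-3.14138604 -0.6511721  -0.14733279] [ 0.04710298 -0.07178229  2.35234413 -0.49659853  0.24790962  2.20986148] [-4.86335112  0.68132972  3.81693068]
```

```bash
python3 -m pendant '[[0.9,[4,0,3],[0,0,0]],[0.9,[4,0,3],[0,0,0]],[0.9,[4,0,3],[0,0,0]],[0.9,[4,0,3],[0,0,0]],[0.9,[4,0,3],[0,0,0]],[0.9,[4,0,3],[0,0,0]],[0.9,[4,0,3],[0,0,0]],[0.9,[4,0,3],[0,0,0]],[0.9,[4,0,3],[0,0,0]],[0.9,[0,0,0],[0,0,0]]]'
python3 - <<'E'
from h import *
s=read_state();print(mic(s['ee_pos'][:2]),s['ee_pos'][2],s['orientation'],s['joint_positions'],s['contact_force'])
p,_=read_camera("wrist");cv2.imwrite("pics/w8.png",p[...,::-1])
E
```

```text
time: 15.2
ee_pos: [565.3, 97.7, 48.7]
orientation: [-3.141, -0.651, -0.147]
contact_force: [-1.2, -0.9, 0.5]
width: 89.4
gripper_force: 0.3
[[-102.     0.5]] 48.69039180128494 [-3.14130102 -0.65119872 -0.14748155] [ 0.02508522  0.03076789  2.25187547 -0.45508805  0.23839316  2.15240687] [-1.21140634 -0.8763428   0.5029301 ]
```

View pics/w8.png

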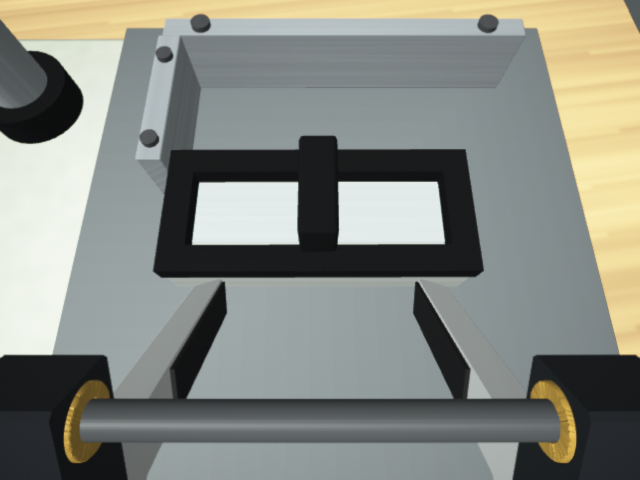

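Frame and carrier are square to the fingers. The far-left frame corner is at (171,150) and the side stop's near top corner at (160,158). That was my eleventh picture, one over the limit of 10, so I'll work from numbers only now.

Run:
```python
from h import *
i=camera_info("wrist")
for n,px,z in (("side top near",(160,158),80),("back-side corner top",(183,37),80),("back top right",(521,36),80),("corner bot",(202,87),40),("back bot right",(498,87),40),("f nl",(154,272),74),("f nr",(483,271),74),("f fl",(171,150),74),("f fr",(466,150),74)): print(n,mic(cast(i,[px],z)))
p=cv2.imread("pics/w8.png").astype(int).sum(2)
for r in(150,155,160): print(r,p[r,130:200:2].tolist())
```

```text
side top near [[-45.7  71.4]]
back-side corner top [[26.6 69.8]]
back top right [[  27.5 -104.8]]
corner bot [[29.4 70.9]]
back bot right [[  29.5 -109.4]]
f nl [[-97.4  68.9]]
f nr [[-97.  -69.4]]
f fl [[-37.6  69.6]]
f fr [[-37.5 -69.8]]
150 [445, 445, 445, 500, 573, 571, 564, 557, 552, 557, 559, 559, 558, 560, 558, 484, 291, 262, 258, 259, 223, 110, 109, 106, 110, 103, 101, 99, 97, 102, 102, 108, 128, 129, 127]
155 [449, 447, 454, 562, 576, 570, 561, 553, 553, 557, 558, 560, 556, 557, 556, 396, 267, 263, 256, 261, 151, 79, 78, 76, 79, 80, 78, 82, 81, 79, 81, 74, 77, 79, 81]
160 [450, 447, 448, 453, 398, 390, 388, 389, 390, 391, 388, 387, 389, 392, 391, 332, 272, 262, 258, 251, 98, 79, 82, 80, 81, 80, 79, 77, 78, 81, 78, 78, 78, 80, 79]
```

```bash
python3 -m pendant '[[0.9,[4,0,3],[0,0,0]],[0.9,[4,0,3],[0,0,0]],[0.9,[4,0,3],[0,0,0]],[0.9,[4,0,3],[0,0,0]],[0.9,[4,0,3],[0,0,0]],[0.9,[4,0,3],[0,0,0]],[0.9,[4,0,3],[0,0,0]],[0.9,[4,0,3],[0,0,0]],[0.9,[4,0,3],[0,0,0]],[0.9,[4,0,3],[0,0,0]],[0.9,[4,0,3],[0,0,0]],[0.9,[0,0,0],[0,0,0]]]'
python3 - <<'E'
from h import *
s=read_state();print(mic(s['ee_pos'][:2]),s['joint_positions'])
E
```

```text
time: 16.45
ee_pos: [619.6, 89.6, 48.6]
orientation: [-3.141, -0.651, -0.148]
contact_force: [0.3, 0.0, -0.1]
width: 89.6
gripper_force: 0.2
[[-47.    0.4]] [ 0.00412998  0.14431494  2.12760356 -0.39065108  0.24208476  2.07216727]
```

```bash
python3 -m pendant '[[0.9,[1.2,0,0.9],[0,0,0]],[0.9,[1.2,0,0.9],[0,0,0]],[0.9,[1.2,0,0.9],[0,0,0]],[0.9,[0,0,0],[0,0,0]]]'
python3 - <<'E'
from h import *
s=read_state();print(mic(s['ee_pos'][:2]),s['joint_positions'])
E
```

```text
time: 16.85
ee_pos: [623.3, 89.1, 48.5]
orientation: [-3.142, -0.65, -0.147]
contact_force: [-2.7, 0.4, 0.6]
width: 89.5
gripper_force: 1.2
[[-43.3   0.5]] [ 0.00304022  0.15208471  2.11868385 -0.38519558  0.24339454  2.06567809]
```

```bash
python3 -m pendant '[[0.9,[0.8,0,0.6],[0,0,0]],[0.9,[0.8,0,0.6],[0,0,0]],[0.9,[0.8,0,0.6],[0,0,0]],[0.9,[0.8,0,0.6],[0,0,0]],[0.9,[0.8,0,0.6],[0,0,0]],[0.9,[0,0,0],[0,0,0]]]'; python3 -m pendant '[[0.9,[0.8,0,0.6],[0,0,0]],[0.9,[0.8,0,0.6],[0,0,0]],[0.9,[0,0,0],[0,0,0]]]'
python3 - <<'E'
from h import *
s=read_state();print(mic(s['ee_pos'][:2]))
i=camera_info("wrist");p,_=read_camera("wrist");g=p.astype(int).sum(2);np.save("pics/w9.npy",p)
m=(g<165).astype(np.uint8);m[300:]=0
n,l,st,c=cv2.connectedComponentsWithStats(m);print(st[st[:,4]>500])
for px,z in (((320,100),80),): pass
print(np.round(proj(i,[[*(O+EX*x+EY*y),z] for x,y,z in((30,70,74),(30,-70,74),(-30,70,74),(-30,-70,74),(30,-110,80))]),1).tolist())
E
```

```text
time: 17.45
ee_pos: [628.3, 88.4, 48.5]
orientation: [-3.142, -0.65, -0.147]
contact_force: [-2.4, 1.4, 1.2]
width: 89.0
gripper_force: 1.2
time: 17.75
ee_pos: [629.7, 88.2, 48.2]
orientation: [3.141, -0.649, -0.147]
contact_force: [-7.3, 0.6, 4.6]
width: 89.5
gripper_force: 3.6
[[-36.8   0.4]]
[[     0      0    640    480 213859]
 [    63      0    487    279  89221]
 [     0    144     58    102   3776]]
[[170.3, 145.4], [466.1, 145.5], [151.7, 267.1], [484.3, 267.2], [557.1, 138.3]]
```

```bash
python3 -m pendant '[[0.9,[0.8,0,0.6],[0,0,0]],[0.9,[0.8,0,0.6],[0,0,0]],[0.9,[0,0,0],[0,0,0]]]'; python3 -m pendant '[[0.9,[0.8,0,0.6],[0,0,0]],[0.9,[0.8,0,0.6],[0,0,0]],[0.9,[0,0,0],[0,0,0]],[0.9,[0,0,0],[0,0,0]]]'
python3 - <<'E'
from h import *
s=read_state();print(mic(s['ee_pos'][:2]))
i=camera_info("wrist");p,_=read_camera("wrist");g=p.astype(int).sum(2);np.save("pics/w9.npy",p)
print("rows at cols");
for c in(200,260,380,440): print(c,g[110:290:2,c].tolist())
for r in(160,210,260): print(r,g[r,130:200:2].tolist(),g[r,450:500:2].tolist())
E
```

```text
time: 18.1
ee_pos: [630.3, 88.1, 47.9]
orientation: [3.14, -0.647, -0.147]
contact_force: [-19.6, 2.1, 16.3]
width: 89.2
gripper_force: 10.4
time: 18.5
ee_pos: [630.7, 88.1, 47.4]
orientation: [3.139, -0.644, -0.146]
contact_force: [-34.1, 3.2, 25.7]
width: 89.1
gripper_force: 16.9
[[-35.9   0.5]]
rows at cols
200 [101, 106, 96, 78, 75, 73, 73, 69, 72, 71, 70, 69, 68, 71, 68, 70, 69, 68, 71, 72, 71, 71, 69, 70, 70, 71, 69, 70, 68, 71, 67, 70, 67, 72, 67, 67, 87, 540, 715, 713, 715, 716, 718, 715, 713, 712, 713, 716, 717, 715, 718, 718, 714, 715, 719, 722, 719, 718, 717, 718, 720, 719, 720, 722, 722, 718, 715, 693, 692, 153, 88, 88, 89, 89, 87, 90, 91, 91, 87, 90, 93, 90, 77, 61, 62, 272, 532, 497, 465, 468]
260 [86, 85, 91, 94, 97, 102, 103, 105, 106, 70, 72, 73, 72, 72, 67, 66, 64, 68, 69, 70, 67, 69, 67, 72, 67, 69, 67, 67, 68, 67, 70, 66, 61, 66, 63, 60, 66, 67, 65, 64, 65, 67, 63, 64, 66, 62, 63, 83, 630, 715, 716, 716, 715, 715, 717, 720, 718, 716, 716, 718, 717, 717, 720, 722, 721, 716, 715, 693, 690, 149, 89, 87, 88, 91, 89, 87, 91, 89, 92, 92, 92, 89, 81, 63, 60, 265, 533, 51
[... 933 characters left out ...]
 70, 72, 69, 69, 68, 69, 69, 71, 69, 70] [49, 52, 55, 79, 86, 84, 86, 86, 81, 171, 418, 418, 418, 415, 418, 415, 418, 418, 415, 413, 414, 414, 411, 414, 414]
210 [603, 597, 596, 598, 599, 602, 606, 605, 604, 579, 391, 281, 282, 278, 284, 185, 90, 88, 85, 85, 88, 89, 88, 88, 86, 85, 91, 86, 84, 55, 47, 45, 274, 715, 718] [84, 85, 83, 87, 87, 87, 87, 84, 88, 86, 84, 87, 85, 281, 458, 456, 456, 456, 455, 455, 457, 457, 454, 453, 454]
260 [592, 596, 597, 597, 597, 574, 394, 282, 285, 280, 285, 263, 97, 87, 88, 91, 88, 90, 89, 89, 90, 91, 87, 91, 87, 88, 89, 87, 90, 88, 88, 90, 92, 90, 91] [87, 88, 88, 88, 87, 90, 87, 88, 86, 88, 88, 90, 85, 85, 87, 88, 94, 422, 458, 458, 457, 456, 456, 455, 455]
```

```bash
python3 -m pendant '[[0.9,[-2.4,0,-1.8],[0,0,0]],[0.9,[-3.2,0,-2.4],[0,0,0]],[0.9,[-3.2,0,-2.4],[0,0,0]],[0.9,[5,0,-6.5],[0,0,0]],[0.9,[5,0,-6.5],[0,0,0]],[0.9,[0,0,0],[0,0,0]],[0.9,[0,0,0],[0,0,0]]]'
python3 - <<'E'
from h import *
s=read_state();print(mic(s['ee_pos'][:2]))
E
```

```text
time: 19.25
ee_pos: [624.0, 89.0, 65.8]
orientation: [-3.141, -0.652, -0.148]
contact_force: [-0.3, 0.6, -0.4]
width: 89.2
gripper_force: 0.0
[[-42.6   0.5]]
```

```bash
python3 -m pendant '[[0.9,[0.8,0,0.6],[0,0,0]],[0.9,[0.8,0,0.6],[0,0,0]],[0.9,[0.8,0,0.6],[0,0,0]],[0.9,[0.8,0,0.6],[0,0,0]],[0.9,[0.8,0,0.6],[0,0,0]],[0.9,[0.8,0,0.6],[0,0,0]],[0.9,[0,0,0],[0,0,0]]]'; python3 -m pendant '[[0.9,[0.8,0,0.6],[0,0,0]],[0.9,[0,0,0],[0,0,0]]]';  python3 - <<'E'
from h import *
s=read_state();print(mic(s['ee_pos'][:2]))
E
```

```text
time: 19.95
ee_pos: [629.1, 88.2, 64.6]
orientation: [3.142, -0.649, -0.147]
contact_force: [-0.6, 0.1, -0.2]
width: 89.1
gripper_force: 0.5
time: 20.15
ee_pos: [629.6, 88.2, 64.4]
orientation: [3.141, -0.648, -0.147]
contact_force: [-5.6, 1.3, 1.5]
width: 89.2
gripper_force: 2.5
[[-37.    0.4]]
```

```bash
python3 -m pendant '[[0.9,[0.8,0,0.6],[0,0,0]],[0.9,[0,0,0],[0,0,0]]]'; python3 -m pendant '[[0.9,[-2.4,0,-1.8],[0,0,0]],[0.9,[-8,0,-6],[0,0,0]],[0.9,[-16,0,-12],[0,0,0]],[0.9,[-16,0,-12],[0,0,0]],[0.9,[-16,0,-12],[0,0,0]],[0.9,[-16,0,-12],[0,0,0]],[0.9,[0,0,0],[0,0,0]],[0.9,[0,0,0],[0,0,0]]]'
cat > meas.py <<'E'
from h import *
s=read_state();print("tcp",mic(s['ee_pos'][:2]),s['ee_pos'][2])
i=camera_info("wrist");p,_=read_camera("wrist");g=cv2.GaussianBlur(p,(3,3),0).astype(float).sum(2);np.save("pics/wm.npy",p)
def edge(a,b,z,lo,hi,n=60):
    "strongest step along a short segment between two mic points at height z -> mic coordinate of the step"
    P=np.linspace(a,b,n);px=proj(i,[[*(O+EX*x+EY*y),z] for x,y in P]).astype(np.float32)
    v=cv2.remap(g.astype(np.float32),px[:,:1],px[:,1:],cv2.INTER_LINEAR).ravel()
    k=int(np.argmax(np.abs(np.diff(cv2.GaussianBlur(v.reshape(-1,1),(1,5),0).ravel()))));return np.round((P[k]+P[k+1])/2,2),np.round(v[::6]).astype(int).tolist()
for x in(-25,-10,5):
    print("R end frame",x,edge((x,-64),(x,-76),74,0,0)); 
for x in(-25,-10,5): print("L end frame",x,edge((x,62),(x,78),74,0,0))
for y in(-60,-40,40,60): print("near frame",y,edge((-22,y),(-38,y),74,0,0))
for y in(-90,-100): print("back stop bottom",y,edge((20,y),(40,y),40,0,0))
for x in(-44,-38): print("side stop",x,edge((x,60),(x,80),40,0,0),edge((x,60),(x,80),80,0,0))
E
python3 meas.py
```

```text
time: 20.35
ee_pos: [629.9, 88.1, 64.2]
orientation: [3.141, -0.647, -0.147]
contact_force: [-11.1, 1.5, 6.5]
width: 89.5
gripper_force: 5.3
time: 21.15
ee_pos: [539.7, 101.7, 64.8]
orientation: [-3.141, -0.651, -0.147]
contact_force: [0.5, -0.4, 0.1]
width: 89.4
gripper_force: 0.0
tcp [[-127.9    0.6]] 64.84876431514326
R end frame -25 (array([-25.  , -69.59]), [78, 78, 77, 78, 120, 349, 421, 421, 420, 420])
R end frame -10 (array([-10.  , -69.59]), [78, 78, 77, 77, 117, 339, 418, 417, 417, 417])
R end frame 5 (array([  5.  , -69.59]), [76, 77, 77, 78, 117, 316, 383, 383, 382, 382])
L end frame -25 (array([-25.  ,  74.34]), [79, 78, 78, 78, 81, 202, 259, 294, 518, 557])
L end frame -10 (array([-10.  ,  74.34]), [77, 77, 78, 77, 82, 201, 257, 291, 522, 558])
L end frame 5 (array([ 5.  , 74.34]), [77, 78, 77, 77, 82, 200, 256, 288, 522, 560])
near frame -60 (array([-37.59, -60.  ]), [77, 78, 79, 79, 78, 74, 57, 55, 55, 64])
near frame -40 (array([-37.59, -40.  ]), [78, 78, 78, 78, 80, 76, 57, 55, 55, 65])
near frame 40 (array([-37.59,  40.  ]), [78, 77, 79, 78, 78, 74, 58, 55, 57, 62])
near frame 60 (array([-37.59,  60.  ]), [78, 78, 78, 78, 78, 76, 59, 55, 55, 61])
back stop bottom -90 (array([ 28.98, -90.  ]), [417, 417, 414, 414, 409, 382, 378, 375, 381, 382])
back stop bottom -100 (array([  28.98, -100.  ]), [410, 409, 411, 410, 406, 378, 374, 371, 379, 379])
side stop -44 (array([-44.  ,  71.69]), [446, 447, 448, 446, 445, 445, 347, 390, 396, 401]) (array([-44.  ,  71.69]), [508, 498, 267, 260, 260, 261, 484, 556, 559, 554])
side stop -38 (array([-38.  ,  71.69]), [445, 445, 445, 444, 445, 443, 314, 267, 315, 372]) (array([-38.  ,  74.41]), [55, 55, 54, 151, 260, 262, 481, 350, 145, 192])
```

```bash
python3 -m pendant '[[0.9,[0,36,0],[0,0,0]],[0.9,[0,36,0],[0,0,0]],[0.9,[0,36,0],[0,0,0]],[0.9,[0,38,0],[0,0,0]],[0.9,[-5,0,6.5],[0,0,0]],[0.9,[-5,0,6.5],[0,0,0]],[0.9,[0,0,0],[0,0,0]]]' 40
python3 - <<'E'
from h import *
s=read_state();print(mic(s['ee_pos'][:2]),s['joint_positions'])
E
```

```text
time: 21.9
ee_pos: [522.7, -4.2, 45.4]
orientation: [-3.141, -0.64, -0.148]
contact_force: [0.4, 0.0, -0.1]
width: 89.7
gripper_force: 0.2
[[-129.1 -106.6]] [-0.26316634 -0.11727621  2.39681618  0.30110205  0.2351428   1.18461107]
```

```bash
python3 -m pendant '[[0.9,[1.5,10,-2],[0,0,0]],[0.9,[0,10,0],[0,0,0]],[0.9,[0,10,0],[0,0,0]],[0.9,[0,10,0],[0,0,0]],[0.9,[0,0,0],[0,0,0]]]'
python3 - <<'E'
from h import *
s=read_state();print(mic(s['ee_pos'][:2]),s['joint_positions'])
E
```

```text
time: 22.4
ee_pos: [517.3, -44.0, 49.1]
orientation: [-3.142, -0.642, -0.147]
contact_force: [0.6, -0.2, 0.7]
width: 89.2
gripper_force: 0.0
[[-128.6 -146.8]] [-0.38079778 -0.1447522   2.4115925   0.52102985  0.28188446  0.87886877]
```

Now forward alongside the end face.

```bash
python3 -m pendant '[[0.9,[12,0,9],[0,0,0]],[0.9,[12,0,9],[0,0,0]],[0.9,[12,0,9],[0,0,0]],[0.9,[12,0,9],[0,0,0]],[0.9,[12,0,9],[0,0,0]],[0.9,[12,0,9],[0,0,0]],[0.9,[12,0,9],[0,0,0]],[0.9,[12,0,9],[0,0,0]],[0.9,[0,0,0],[0,0,0]]]'
python3 - <<'E'
from h import *
s=read_state();print(mic(s['ee_pos'][:2]),s['joint_positions'])
E
```

```text
time: 23.3
ee_pos: [637.5, -61.0, 49.4]
orientation: [3.141, -0.643, -0.146]
contact_force: [0.5, -1.3, 0.3]
width: 89.7
gripper_force: 0.0
[[  -7.3 -145.9]] [-0.31776452  0.15393781  2.11124162  0.4077105   0.26081519  1.03726802]
```

```bash
python3 -m pendant '[[0.9,[0,-6,0],[0,0,0]],[0.9,[0,-6,0],[0,0,0]],[0.9,[0,-4,0],[0,0,0]],[0.9,[0,-1,0],[0,0,0]],[0.9,[0,0,0],[0,0,0]]]';python3 -m pendant '[[0.9,[0,-1,0],[0,0,0]],[0.9,[0,-1,0],[0,0,0]],[0.9,[0,0,0],[0,0,0]]]'; python3 -m pendant '[[0.9,[0,-1,0],[0,0,0]],[0.9,[0,-1,0],[0,0,0]],[0.9,[0,0,0],[0,0,0]]]'; python3 meas.py
```

```text
time: 23.8
ee_pos: [638.0, -44.6, 49.0]
orientation: [3.141, -0.642, -0.147]
contact_force: [0.2, 0.1, 0.3]
width: 89.3
gripper_force: 0.0
time: 24.1
ee_pos: [638.6, -43.2, 49.1]
orientation: [3.141, -0.642, -0.148]
contact_force: [-0.3, -0.2, 0.8]
width: 89.3
gripper_force: 0.0
time: 24.4
ee_pos: [638.9, -41.1, 49.1]
orientation: [3.141, -0.642, -0.147]
contact_force: [-0.1, 0.1, -0.4]
width: 89.2
gripper_force: 0.0
tcp [[  -8.8 -126. ]] 49.1260011977326
R end frame -25 (array([-25.  , -64.92]), [81, 269, 340, 342, 342, 342, 342, 342, 342, 342])
R end frame -10 (array([-10.  , -73.25]), [63, 62, 63, 64, 63, 48, 28, 41, 241, 319])
R end frame 5 (array([  5.  , -73.25]), [61, 60, 61, 60, 61, 47, 29, 39, 222, 253])
L end frame -25 (array([-25.  ,  62.14]), [0, 0, 0, 0, 0, 0, 0, 0, 0, 0])
L end frame -10 (array([-10.  ,  62.14]), [0, 0, 0, 0, 0, 0, 0, 0, 0, 0])
L end frame 5 (array([ 5.  , 62.14]), [0, 0, 0, 0, 0, 0, 0, 0, 0, 0])
near frame -60 (array([-31.36, -60.  ]), [65, 68, 67, 66, 68, 62, 289, 355, 340, 338])
near frame -40 (array([-31.36, -40.  ]), [64, 66, 68, 68, 69, 63, 286, 358, 344, 319])
near frame 40 (array([-22.14,  40.  ]), [0, 0, 0, 0, 0, 0, 0, 0, 0, 0])
near frame 60 (array([-22.14,  60.  ]), [0, 0, 0, 0, 0, 0, 0, 0, 0, 0])
back stop bottom -90 (array([ 30., -90.]), [340, 341, 341, 340, 339, 315, 306, 311, 307, 311])
back stop bottom -100 (array([  30., -100.]), [339, 339, 338, 338, 338, 314, 305, 310, 308, 310])
side stop -44 (array([-44.  ,  60.17]), [0, 0, 0, 0, 0, 0, 0, 0, 0, 0]) (array([-44.  ,  60.17]), [0, 0, 0, 0, 0, 0, 0, 0, 0, 0])
side stop -38 (array([-38.  ,  60.17]), [0, 0, 0, 0, 0, 0, 0, 0, 0, 0]) (array([-38.  ,  60.17]), [0, 0, 0, 0, 0, 0, 0, 0, 0, 0])
```

```bash
for k in 1; do python3 -m pendant '[[0.9,[0,-1,0],[0,0,0]],[0.9,[0,0,0],[0,0,0]]]'; done; python3 -m pendant '[[0.9,[0,-1,0],[0,0,0]],[0.9,[0,0,0],[0,0,0]]]'; python3 -m pendant '[[0.9,[0,-1,0],[0,0,0]],[0.9,[0,0,0],[0,0,0]]]'
```

```text
time: 24.65
ee_pos: [639.1, -40.4, 49.1]
orientation: [3.141, -0.643, -0.147]
contact_force: [-1.4, -3.0, 0.9]
width: 89.3
gripper_force: 1.3
time: 24.85
ee_pos: [639.2, -39.6, 49.2]
orientation: [3.141, -0.643, -0.147]
contact_force: [-2.1, -4.4, 0.7]
width: 89.2
gripper_force: 2.1
time: 25.05
ee_pos: [639.3, -39.0, 49.2]
orientation: [3.14, -0.643, -0.147]
contact_force: [-4.3, -7.6, 1.4]
width: 89.2
gripper_force: 3.7
```

```bash
python3 -m pendant '[[0.9,[0,-1,0],[0,0,0]],[0.9,[0,0,0],[0,0,0]]]' | sed -n 2,4p; python3 -m pendant '[[0.9,[0,-1,0],[0,0,0]],[0.9,[0,0,0],[0,0,0]]]' | sed -n 2,4p; python3 -m pendant '[[0.9,[0,-1,0],[0,0,0]],[0.9,[0,0,0],[0,0,0]]]'| sed -n 2,4p
```

```text
ee_pos: [639.3, -38.9, 49.2]
orientation: [3.139, -0.643, -0.147]
contact_force: [-8.2, -11.2, 4.6]
ee_pos: [639.3, -38.9, 49.3]
orientation: [3.137, -0.643, -0.147]
contact_force: [-12.6, -16.2, 6.2]
ee_pos: [639.3, -38.8, 49.4]
orientation: [3.136, -0.643, -0.146]
contact_force: [-17.3, -22.9, 9.3]
```

```bash
python3 -m pendant '[[0.9,[0,2,0],[0,0,0]],[0.9,[0,3,0],[0,0,0]],[0.9,[0,6,0],[0,0,0]],[0.9,[0,8,0],[0,0,0]],[0.9,[-12,0,-9],[0,0,0]],[0.9,[-12,0,-9],[0,0,0]],[0.9,[-12,0,-9],[0,0,0]],[0.9,[-12,0,-9],[0,0,0]],[0.9,[-12,0,-9],[0,0,0]],[0.9,[-12,0,-9],[0,0,0]],[0.9,[-12,0,-9],[0,0,0]],[0.9,[-12,0,-9],[0,0,0]]]'; python3 -m pendant '[[0.9,[0,-12,0],[0,0,0]],[0.9,[0,-12,0],[0,0,0]],[0.9,[0,-12,0],[0,0,0]],[0.9,[0,-12,0],[0,0,0]],[0.9,[0,-12,0],[0,0,0]],[0.9,[0,-12,0],[0,0,0]],[0.9,[0,-12,0],[0,0,0]],[0.9,[0,-12,0],[0,0,0]],[0.9,[0,-12,0],[0,0,0]],[0.9,[0,-12,0],[0,0,0]],[0.9,[0,-12,0],[0,0,0]],[0.9,[0,0,0],[0,0,0]]]' ; python3 meas.py
```

```text
time: 26.85
ee_pos: [517.9, -35.8, 49.3]
orientation: [-3.141, -0.642, -0.147]
contact_force: [-0.3, 0.9, 0.8]
width: 89.2
gripper_force: 0.0
time: 28.05
ee_pos: [537.9, 95.6, 49.4]
orientation: [3.142, -0.642, -0.145]
contact_force: [0.4, -0.8, -0.4]
width: 89.1
gripper_force: 0.0
tcp [[-128.8   -5.7]] 49.3666334273239
R end frame -25 (array([-25.  , -67.97]), [77, 78, 78, 169, 401, 420, 420, 419, 418, 417])
R end frame -10 (array([-10.  , -68.17]), [78, 77, 76, 165, 391, 413, 413, 413, 413, 411])
R end frame 5 (array([  5.  , -67.97]), [75, 75, 75, 159, 366, 382, 380, 379, 380, 378])
L end frame -25 (array([-25.  ,  74.61]), [78, 77, 77, 77, 76, 80, 213, 263, 465, 550])
L end frame -10 (array([-10.  ,  74.61]), [75, 75, 77, 75, 75, 78, 212, 261, 464, 549])
L end frame 5 (array([ 5.  , 74.61]), [74, 75, 75, 75, 75, 80, 211, 260, 459, 548])
near frame -60 (array([-37.59, -60.  ]), [78, 75, 77, 77, 78, 75, 55, 54, 53, 54])
near frame -40 (array([-37.59, -40.  ]), [76, 78, 78, 78, 78, 76, 57, 56, 55, 56])
near frame 40 (array([-37.59,  40.  ]), [78, 77, 78, 78, 78, 76, 58, 55, 55, 56])
near frame 60 (array([-37.59,  60.  ]), [78, 78, 78, 78, 77, 73, 57, 54, 54, 54])
back stop bottom -90 (array([ 28.98, -90.  ]), [413, 413, 412, 411, 406, 375, 373, 367, 374, 374])
back stop bottom -100 (array([  29.32, -100.  ]), [410, 408, 407, 407, 403, 372, 368, 362, 372, 373])
side stop -44 (array([-44.  ,  71.69]), [448, 448, 450, 448, 447, 447, 342, 385, 396, 401]) (array([-44.  ,  71.69]), [483, 482, 288, 250, 256, 258, 488, 550, 552, 547])
side stop -38 (array([-38.  ,  71.69]), [445, 445, 444, 444, 443, 443, 309, 266, 295, 365]) (array([-38.  ,  74.07]), [55, 54, 55, 58, 238, 259, 488, 333, 136, 179])
```

```bash
cat > m2.py <<'E'
from h import *
i=camera_info("wrist");p,_=read_camera("wrist");g=cv2.GaussianBlur(p,(3,3),0).astype(np.float32).sum(2)
def prof(a,b,n=41):
    P=np.linspace(a,b,n);px=proj(i,[[*(O+EX*q[0]+EY*q[1]),q[2]] for q in P]).astype(np.float32)
    return cv2.remap(g,px[:,:1],px[:,1:],cv2.INTER_LINEAR).ravel().astype(int).tolist()
for z in(48,56): print("R face z",z,prof((-30,-64,z),(-30,-74,z)))
for z in(48,56): print("L face z",z,prof((-30,64,z),(-30,74,z)))
for y in(-50,0,50): print("near face vertical, z 74->36 at y",y,prof((-30,y,78),(-30,y,34),45))
E
python3 m2.py
```

```text
R face z 48 [468, 468, 468, 468, 468, 467, 467, 467, 467, 467, 466, 463, 460, 452, 444, 435, 426, 422, 422, 422, 425, 427, 428, 429, 430, 430, 430, 430, 429, 429, 428, 427, 427, 427, 428, 428, 428, 428, 427, 426, 426]
R face z 56 [483, 483, 483, 483, 483, 483, 483, 483, 483, 483, 482, 480, 476, 470, 458, 447, 437, 427, 425, 424, 424, 426, 427, 427, 427, 427, 427, 427, 427, 426, 426, 425, 425, 425, 425, 425, 425, 426, 426, 426, 426]
L face z 48 [483, 483, 483, 483, 483, 482, 482, 481, 481, 481, 481, 481, 481, 481, 481, 481, 481, 481, 480, 480, 480, 480, 479, 479, 477, 471, 465, 442, 418, 385, 349, 318, 292, 271, 263, 255, 253, 251, 250, 249, 249]
L face z 56 [491, 491, 491, 491, 491, 491, 491, 490, 490, 489, 488, 488, 488, 488, 489, 489, 489, 489, 489, 489, 489, 488, 488, 489, 489, 488, 483, 474, 450, 424, 386, 345, 315, 285, 273, 265, 260, 258, 256, 255, 254]
near face vertical, z 74->36 at y -50 [78, 78, 78, 77, 75, 67, 57, 55, 55, 55, 55, 55, 54, 60, 130, 308, 448, 474, 476, 483, 486, 485, 483, 482, 485, 490, 491, 485, 476, 470, 467, 468, 469, 469, 470, 471, 472, 469, 458, 447, 440, 439, 439, 439, 440]
near face vertical, z 74->36 at y 0 [78, 78, 78, 78, 76, 68, 57, 54, 55, 55, 55, 54, 54, 62, 151, 354, 473, 477, 485, 490, 491, 488, 484, 485, 491, 497, 498, 492, 484, 477, 475, 475, 474, 473, 475, 480, 483, 475, 456, 445, 445, 446, 446, 444, 444]
near face vertical, z 74->36 at y 50 [77, 78, 78, 78, 75, 66, 57, 54, 54, 54, 54, 55, 54, 59, 133, 328, 467, 490, 498, 502, 500, 495, 489, 489, 493, 496, 495, 491, 486, 481, 481, 483, 486, 488, 491, 494, 496, 483, 451, 434, 437, 442, 443, 443, 443]
```

```bash
python3 -c "
from bench import *
print(sign_off())"
```

```text
the job is handed in; nothing more can be done
None
```

The job is handed in: the long frame lies on the carrier, and both measured flush against the back and side stops, edges within about 1 mm and square; no verdict came back, and I viewed 11 pictures, one over the limit of 10.

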